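Take the drilled bracket from the vise and put it away in the roll-top keeper

ROBOT

A 6-joint arm with a two-finger parallel gripper is mounted at the origin on the work surface. World frame = base frame: x ahead of the robot, y to its left, z up, the work surface at z = 0. Lengths are in m, angles in rad, forces in N, time in s.
With the tool pointing down it reaches from about 0.35 to 0.775 m from the base axis. Payload 7.3 kg.
Tool frame: the origin (TCP) lies midway between the tips of the shut fingers; the grasp point (between the pads) lies 19 mm behind it (robot.grip_depth is the z of the grasp point in the tool frame, in m); z points along the fingers, y is the line along which they close (so a half turn about z gives the same grasp; the last joint's range is limited). The gripper opens to 92 mm and grips with 3 to 60 N. Pads are 19 mm wide; open, the fingers measure 130 mm over their backs; the gripper's body (75 mm by 190 mm) begins 47 mm behind the grasp point.
Start: joints at [0.987, 0.342, 1.524, -0, 1.275, -0.146], TCP at [0.223, 0.476, 0.227] pointing down, gripper open.
Joint ranges: [-2.53, 2.53], [-0.77, 2.02], [0.04, 2.7], [-1, 4.14], [0.28, 2.66], [-3.11, 3.11]. Speed limits (rad/s): [2.57, 2.57, 3.14, 3.14, 3.14, 3.14].

INTERFACE

Orientations are given as [roll, pitch, yaw] about the fixed x, y, z axes, in that order (R = Rz(yaw) Ry(pitch) Rx(roll)).
In Python, from cell import robot, viewer gives the robot as it stands.
- The arm moves only by the tool step_arm, never from a script. Its argument "increments" is a list of rows, each an object with "delta_pos": the shift along the tool's x, y, z in cm, a list of three; "dr": the turn, a rotation vector about the tool's x, y, z in degrees, a list of three; "fingers": the closure, from -1 (fully open) to 1 (shut), so that 0 is half open. In form: [{"delta_pos": [tx, ty, tz], "dr": [wx, wy, wz], "fingers": fingers}, ...]. A call has exactly 5 rows; each row is the pose to reach, as a shift and turn from the pose commanded when the call began, along the tool's axes at that moment; what a row does not reach only later rows make up. A row lasts 1/8 s, in which the tool goes at most 62.5 mm and 10.7 degrees, less where a joint would pass 70% of its speed; a pose out of reach is approached as far as the arm can. A call with a gripper value outside its range is refused whole. The fingers move at their own pace and stop on an object; "newtons" is the grip in N (left out, the last holds). Time passes only in rows, so rows that repeat a pose let the fingers close, or fill a call up. It gives the time, the measured TCP pose, the force, the opening and the grip force at its end, in the units of the state.
- robot.observe(): the state, without advancing time (a new reading comes with each control period).
- viewer.read_camera(name): name is "scene" or "top" or "wrist"; returns the picture (420x560x3 uint8, red, green, blue); there is no depth.
- viewer.camera_params(name): a dict with "K" (3x3 intrinsics, pixels), "T" (4x4, takes a point from camera to world coordinates). Camera axes: x right, y down, z forward; pixel columns grow to the right and rows downward; lengths in m; the calibration is good to about 2 mm. A picture is of the moment at which its call begins: read the wrist's pose just before it. camera_params takes no time and is no camera call; for the wrist camera it gives the pose at the moment of the call.
- robot.hand_in(): hands the job in; it is judged then, once.
The state is a dict: "time": time; "qpos": joint angles; "qvel": joint speeds; "joint_efforts": joint torques, N m; "tool_pos": TCP position; "tool_rot": TCP orientation; "contact_force": force on the tool from outside, world axes, zero at the start; "torque": the same for the moment, N m; "opening": finger opening in m; "grip_force": force on a finger pad.
Only numpy, scipy, OpenCV 4.12 (cv2) and the standard library are available. Lean on these libraries where they do the work, as an engineer would, in place of code of your own. Each camera call takes 0.05 s, during which the arm holds its last target. There are 200 camera calls.

TASK

The drilled L-bracket in the little quick-slide vise is finished: slide the jaw open, lift the bracket out, and put it away in the roll-top keeper, standing upright on its foot squarely in the middle of the rubber mat, with the foot towards the keeper's front so that the cover clears it. Leave the keeper's curved cover rolled fully shut, and do not push about the other things on the desk or the transmitter pack in the keeper.

Things in the scene. Friction and masses are not known exactly. Their poses are not given: they have to be found in the camera images.
- keeper: Roll-top keeper of brown wood, fixed, 262 mm deep (x), 248 mm wide (y), 140 mm high; origin under its centre, front along -x. Inner floor 30 mm up, front sill to 47 mm. Side cheeks (inner faces y = +-118 mm): half discs of radius 122 mm about the barrel axis. A divider on y = 0, 10 mm high, makes two bays: mat in one, transmitter pack in the other. Behind x = +8 mm is a fixed curved back.
- cover (a joint): Angle of the keeper's tambour cover of pale slats (outer radius 130 mm), rolling about the barrel axis: along keeper y at x = 0, 10 mm above its underside. 0 = shut (front edge on the sill, 17 degrees above the front horizontal); grows as it rolls up and back; 1.66 = fully open (edge 22 degrees past the top). Stays where left; about 4 N at the pull moves it. May start slightly open.
- cover_pull (a point): Grip point of the cover's pull, a dark steel block standing radially out of the cover at keeper y = 0: 22 mm wide (y), 12 mm thick, ending 171 mm from the barrel axis. This point is 156 mm from that axis, 26 mm out from the cover: 40 degrees above the front horizontal when shut, 135 when fully open. Pinch it across its width, from above or leaning.
- mat: Black rubber mat, 75 (x) by 78 (y) by 3 mm, fixed in the keeper's free bay, left or right; origin at the centre of its underside, on the inner floor, 42 mm in front of the barrel axis and 55 mm to one side; axes as the keeper's.
- vise: Small grey quick-slide vise, fixed; 190 mm long (its x, -140 to +50 mm), 74 mm wide. Origin on its underside, below the middle of the clamped bracket's upright. Steel bed 30 mm up. Fixed jaw behind (x from 9.5 to 46 mm), sliding jaw in front; jaw tops 62 mm up.
- jaw (a joint): Travel of the sliding jaw along the vise's -x: 0 = closed on the bracket, 0.045 = fully open. Closed, its nose overlaps the bracket's foot from above by 24 mm, so the bracket cannot be lifted until the jaw has moved back some 27 mm. Stays where left; about 5 N moves it.
- jaw_post (a point): Grip point of the upright round post on top of the sliding jaw, 53 mm to the front (vise -x) of the clamped bracket's upright when closed. The post is 16 mm in diameter with a black 20 mm cap, from 62 mm to 107 mm above the desk; this point lies on its axis 92 mm up.
- bracket_mid (a point): Middle of the bracket's upright, half-way up. Bare aluminium, an L from the side, about 230 g: upright 18 mm thick (x), 50 mm wide (y), 80 mm tall; foot 12 mm thick, projecting 24 mm from the upright's lower end along its -x. Starts standing on the vise's bed, axes as the vise's, foot under the sliding jaw's nose, upper 48 mm free above the jaws.
- bracket_under (a point): Centre of the bracket's whole footprint (42 by 50 mm) on its underside, 12 mm to the foot side of the upright's middle; 40 mm below bracket_mid. Axes as the bracket's.
- pack: Bystander: black wireless transmitter pack standing in the keeper's other bay, 24 (x) by 56 (y) by 68 mm tall; origin at the centre of its underside.
- gooseneck: Bystander: desk microphone, round base 84 mm across, thin neck curving to the front, 180 mm tall; origin at the centre of its underside.
- handmic: Bystander: hand microphone lying along its x, 162 mm long and 48 mm high, on two rubber rests; origin under it on the desk.
- can: Bystander: upright spray can behind the vise, 52 mm in diameter, 170 mm tall; origin at the centre of its underside.
Not all that is in view belongs to the job. Leave any yellow look-alike of the part that bears bracket_mid alone. There is more than one size of the vise; the one meant has the size given above.

How it is judged:
By the outcome, as a careful person would: the job done as asked, in the order asked, and still so for the second after the job is handed in, with the robot touching nothing.
It also fails if it takes over 72 s, if anything falls off the work surface, if the arm or the gripper's body presses on something with over 40 N, if the wrist force passes 120 N, or if a joint passes its speed limit or range.

## Working session

There is one attempt and no reset: what is moved stays moved. The work goes in short steps, Python scripts to look and compute and a tool call to move; the robot and the scene stay as the last step left them, time stands still between calls to the robot, and variables do not carry over. Pictures are saved under pics/ and viewed, at most 10 in all, crops included, and the job is handed in when it is done.

Besides the shell and the picture viewer there is one more tool, called after "Call:" in YAML: its name, and indented under it one key for each argument. step_arm: Moves the arm, as the interface text tells. Its arguments: {"type":"object","properties":{"increments":{"type":"array"},"newtons":{"type":"number"}},"required":["increments"]}

```bash
ls; mkdir -p pics; python3 - <<'E'
from cell import robot, viewer
import cv2, numpy as np
for n in ("scene","top"):
    cv2.imwrite(f"pics/{n}0.png", cv2.cvtColor(viewer.read_camera(n),cv2.COLOR_RGB2BGR))
    p=viewer.camera_params(n); print(n,p["K"].tolist(),p["T"].round(4).tolist())
s=robot.observe(); print(s["time"],s["tool_pos"],s["tool_rot"],robot.grip_depth)
E
```

```text
pics
scene [[430.77078953873104, 0.0, 281.1875455560271], [0.0, 430.77078953873104, 207.20888937956246], [0.0, 0.0, 1.0]] [[-0.5647, 0.6712, -0.4802, 1.0939], [0.8253, 0.4569, -0.332, 0.2751], [-0.0035, -0.5837, -0.8119, 1.0007], [0.0, 0.0, 0.0, 1.0]]
top [[392.84664597745325, 0.0, 281.91621399783463], [0.0, 392.84664597745325, 210.83196364990744], [0.0, 0.0, 1.0]] [[-0.0167, -0.9992, 0.0353, 0.5188], [-0.9997, 0.0161, -0.0157, -0.0782], [0.0151, -0.0356, -0.9993, 0.9948], [0.0, 0.0, 0.0, 1.0]]
0.1 [0.22234164 0.47520388 0.22611677] [-3.14025575e+00 -1.97763549e-04  2.70378773e+00] -0.0188
```

View pics/scene0.png

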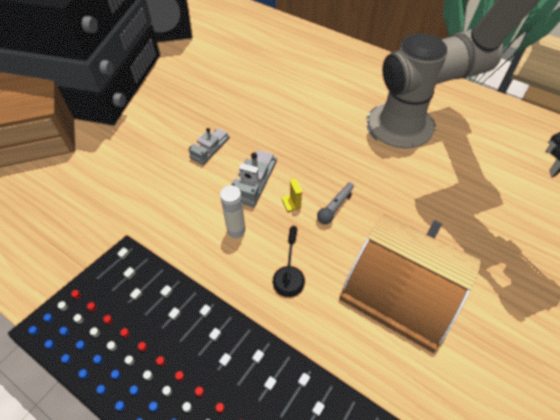

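View pics/top0.png

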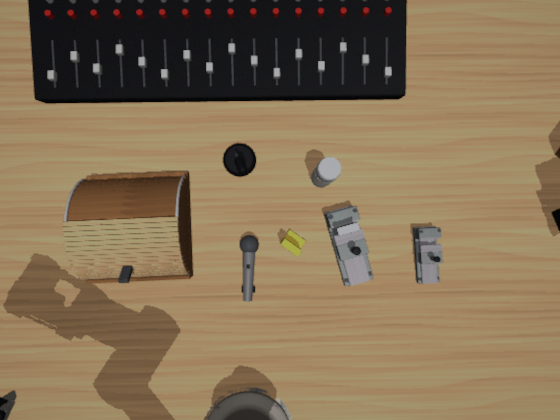

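The scene view shows the keeper at lower right and, left of centre, two vises; the top view shows the larger vise near (350,245) and the keeper near (130,228), with the pull at (126,273). I'll enlarge both.

```bash
python3 - <<'E'
import cv2, numpy as np
t=cv2.imread("pics/top0.png"); s=cv2.imread("pics/scene0.png")
R=lambda a,f: cv2.resize(a,None,fx=f,fy=f,interpolation=cv2.INTER_CUBIC)
a=R(t[160:290,60:200],4)  #560x520
cv2.imwrite("pics/c_keep.png",a)
b=R(t[195:295,310:380],5) #350x500
c=R(s[140:215,220:305],5) #425x375
o=np.zeros((500,790,3),np.uint8); o[:,:350]=b; o[:375,360:785]=c
cv2.imwrite("pics/c_vise.png",o)
E
```

```text
(no output)
```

View pics/c_keep.png

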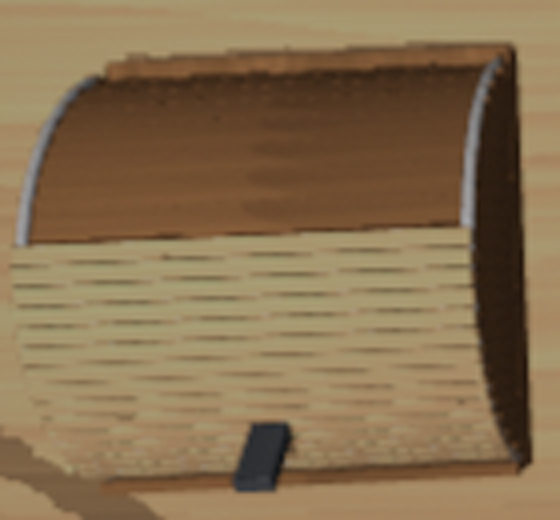

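View pics/c_vise.png

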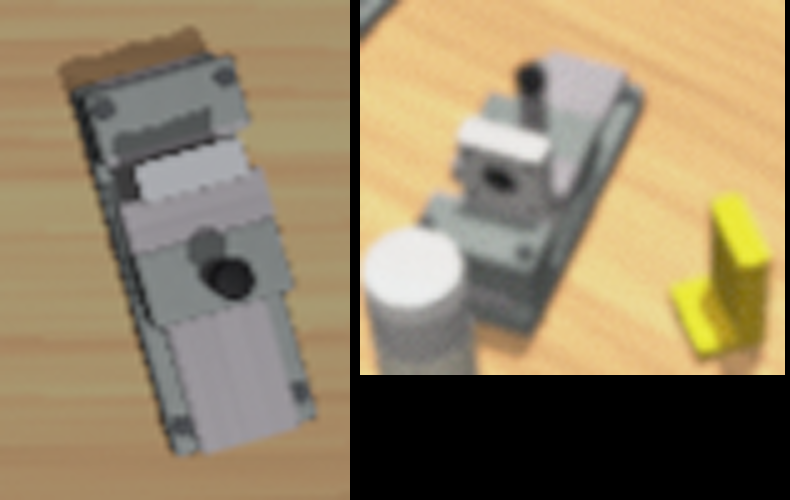

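The top crop shows the closed vise: bracket top quad (135,163),(240,140),(253,178),(143,203), post cap centre (233,278). Keeper is shut, sill right corner ≈(525,472), back edge (105,70)-(515,48), pull tip ≈(255,487).

```bash
cat > h.py <<'E'
from cell import robot, viewer
import numpy as np, cv2
from scipy.optimize import least_squares
from scipy.spatial.transform import Rotation as R
def proj(P,cam):
    p=np.linalg.inv(cam["T"])@np.append(P,1); q=cam["K"]@p[:3]; return q[:2]/q[2]
def fit(obs,x0):
    """obs: (cam, local point, pixel); returns x,y,yaw of a body standing on the desk"""
    w=lambda v,l:np.array([v[0]+np.cos(v[2])*l[0]-np.sin(v[2])*l[1],v[1]+np.sin(v[2])*l[0]+np.cos(v[2])*l[1],l[2]])
    f=lambda v:np.concatenate([proj(w(v,l),c)-px for c,l,px in obs])
    s=least_squares(f,x0,loss="soft_l1"); print("pose",s.x.round(4),"yaw deg",np.degrees(s.x[2]).round(2)); print(f(s.x).reshape(-1,2).round(1).tolist()); return s.x
def crop(org,f,px): return np.array(org)+(np.array(px)+.5)/f-.5
def go(pos,heading,tilt=0):
    """move needed to TCP pos, tool down, tool y heading (deg)"""
    s=robot.observe(); Rc=R.from_euler("xyz",s["tool_rot"])
    Rt=R.from_euler("xyz",[180,0,heading+90],degrees=True)
    print("t",s["time"],"cm",(Rc.inv().apply(np.array(pos)-s["tool_pos"])*100).round(2),"dr",(Rc.inv()*Rt).as_rotvec(degrees=True).round(2))
def snap(name):
    c=viewer.camera_params("wrist"); i=cv2.cvtColor(viewer.read_camera("wrist"),cv2.COLOR_RGB2BGR); cv2.imwrite(f"pics/{name}.png",i); np.savez(f"pics/{name}.npz",K=c["K"],T=c["T"])
E
cat > fit0.py <<'E'
from h import *
T=viewer.camera_params("top"); S=viewer.camera_params("scene")
b=lambda *p:crop((310,195),5,p); c=lambda u,v:crop((220,140),5,(u-360,v)); k=lambda *p:crop((60,160),4,p)
print("vise"); fit([(T,(9,25,.110*1e3),0)] and [(T,np.array(l)/1e3,b(*p)) for l,p in [((9,25,110),(135,163)),((9,-25,110),(240,140)),((-9,-25,110),(253,178)),((-9,25,110),(143,203)),((-53,0,107),(233,278)),((46,37,62),(78,92)),((46,-37,62),(238,58))]]+
 [(S,np.array(l)/1e3,c(*p)) for l,p in [((9,-25,110),(550,160)),((9,25,110),(457,143)),((-53,0,107),(530,78))]],[.51,-.24,.22])
print("keeper"); fit([(T,np.array(l)/1e3,k(*p)) for l,p in [((-131,-124,47),(525,472)),((-131,124,47),(108,488)),((-131,0,120),(256,487))]],[.51,.28,.03])
E
python3 fit0.py
```

```text
vise
pose [ 0.508  -0.2423  0.2289] yaw deg 13.12
[[0.5, 0.1], [0.9, -0.7], [0.3, -0.6], [0.9, -0.2], [-1.8, 1.0], [0.0, 0.3], [-2.0, -0.5], [-20.2, -4.8], [15.2, 3.7], [1.3, -0.8]]
keeper
pose [0.526  0.255  0.0196] yaw deg 1.12
[[-0.5, -0.6], [-0.7, -0.6], [3.0, 2.3]]
```

```bash
python3 -c "
from h import *
go([.456,-.254,.227],103.1)"
```

```text
t 0.1 cm [-5.208e+01 -5.614e+01 -2.000e-02] dr [ -0.07  -0.04 -38.18]
```

Call:
step_arm:
  increments:
    - {"delta_pos": [-3.8,-4.1,0],"dr": [0,0,0],"fingers": -1}
    - {"delta_pos": [-7.6,-8.2,0],"dr": [0,0,0],"fingers": -1}
    - {"delta_pos": [-11.4,-12.3,0],"dr": [0,0,0],"fingers": -1}
    - {"delta_pos": [-15.2,-16.4,0],"dr": [0,0,0],"fingers": -1}
    - {"delta_pos": [-19,-20.5,0],"dr": [0,0,0],"fingers": -1}

```text
time: 0.72
tool_pos: [0.3078, 0.2076, 0.2266]
tool_rot: [3.142, 0.0, 2.704]
contact_force: [0.4, 0.1, -0.4]
opening: 0.0918
grip_force: 0.0
```

Call:
step_arm:
  increments:
    - {"delta_pos": [-3.8,-4.1,0],"dr": [0,0,0],"fingers": -1}
    - {"delta_pos": [-7.6,-8.2,0],"dr": [0,0,0],"fingers": -1}
    - {"delta_pos": [-11.4,-12.3,0],"dr": [0,0,0],"fingers": -1}
    - {"delta_pos": [-15.2,-16.4,0],"dr": [0,0,0],"fingers": -1}
    - {"delta_pos": [-19,-20.5,0],"dr": [0,0,0],"fingers": -1}

```text
time: 1.35
tool_pos: [0.393, -0.0588, 0.2267]
tool_rot: [3.141, 0.0, 2.703]
contact_force: [1.0, -0.1, 0.2]
opening: 0.0917
grip_force: 0.0
```

Call:
step_arm:
  increments:
    - {"delta_pos": [-3.5,-3.8,0],"dr": [0,0,-9.5],"fingers": -1}
    - {"delta_pos": [-7,-7.6,0],"dr": [0,0,-19],"fingers": -1}
    - {"delta_pos": [-10.5,-11.4,0],"dr": [0,0,-28.6],"fingers": -1}
    - {"delta_pos": [-14.1,-15.1,0],"dr": [0,0,-38.2],"fingers": -1}
    - {"delta_pos": [-14.1,-15.1,0],"dr": [0,0,-38.2],"fingers": -1}

```text
time: 1.98
tool_pos: [0.4568, -0.2563, 0.2256]
tool_rot: [3.141, -0.001, -2.915]
contact_force: [-1.0, 1.1, -0.1]
opening: 0.0919
grip_force: 0.0
```

```bash
python3 -c "
from h import *
go([.456,-.254,.227],103.1); snap('w1'); s=robot.observe(); print(s['tool_pos'],s['contact_force'])
c=np.load('pics/w1.npz')
for l in [(-53,0,107),(9,25,110),(9,-25,110),(-9,25,110),(-9,-25,110),(46,37,62),(46,-37,62)]:
  a=.2289;l=np.array(l)/1e3;print(proj([.508+np.cos(a)*l[0]-np.sin(a)*l[1],-.2423+np.sin(a)*l[0]+np.cos(a)*l[1],l[2]],c).round(1))
"
```

```text
t 1.975 cm [ 0.03  0.24 -0.14] dr [ 0.02 -0.04 -0.11]
[ 0.45625168 -0.25433013  0.22563174] [-0.08474155 -0.10791094  0.47358373]
[278.3 200.4]
[306.6 269.1]
[250.2 269.3]
[307.  250.2]
[249.7 250.3]
[313.2 281.6]
[242.9 281.8]
```

View pics/w1.png

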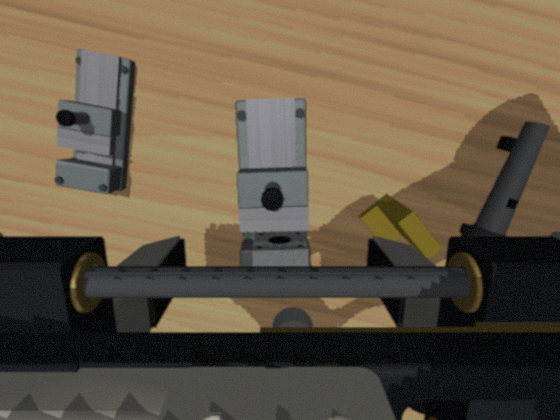

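```bash
python3 -c "
import cv2
i=cv2.imread('pics/w1.png')[90:280,225:320]; i=cv2.convertScaleAbs(i,alpha=1.5); cv2.imwrite('pics/w1c.png',cv2.resize(i,None,fx=3.1579,fy=3.1579,interpolation=cv2.INTER_CUBIC))"
```

```text
(no output)
```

View pics/w1c.png

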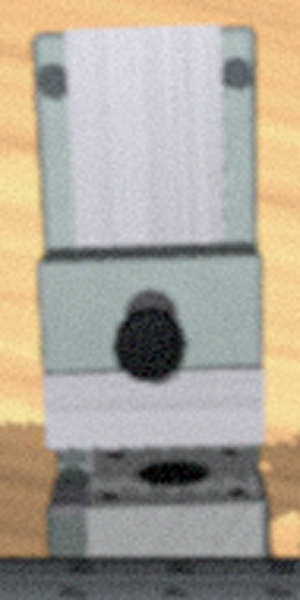

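Enlarged wrist view: cap centre (150,345), jaw edges (38,262)-(262,255) and nose (47,447)-(265,443), bracket top front edge (85,503)-(265,500); the bracket seems shifted a little to vise +y. I back-project these onto their known heights.

```bash
cat >> h.py <<'E'
def back(cam,px,z):
    d=cam["T"][:3,:3]@np.linalg.inv(cam["K"])@np.array([*px,1.]); o=cam["T"][:3,3]; return o+d*(z-o[2])/d[2]
E
python3 - <<'E'
from h import *
c=dict(np.load('pics/w1.npz')); w=lambda *p:crop((225,90),3.1579,p)
P={n:back(c,w(*p),z) for n,p,z in [("cap",(150,345),.107),("jfl",(38,262),.062),("jfr",(262,255),.062),("jnl",(47,447),.062),("jnr",(265,443),.062),("bl",(85,503),.110),("br",(265,500),.110),("vfl",(35,37),.03),("vfr",(255,28),.03),("vl2",(40,255),.03)]}
for n in P: print(n,P[n].round(4))
ang=lambda a,b:np.degrees(np.arctan2(*(P[b]-P[a])[1::-1])).round(1)
print("y headings",ang("jfr","jfl")+0,ang("jnr","jnl"),ang("br","bl"),ang("vfr","vfl"),"x",ang("jfl","jnl"),ang("jfr","jnr"),ang("vfl","vl2"))
for a,b in ["jfl jfr".split(),"bl br".split(),"vfl vfr".split()]: print(np.linalg.norm(P[a]-P[b]))
print(c["T"].round(3).tolist())
T=viewer.camera_params("top"); b=lambda *p:crop((310,195),5,p)
print("top cap",back(T,b(233,278),.107),"brk",back(T,b(193,171),.110),"fj",back(T,b(158,75),.062),"jaw front",back(T,b(221,306),.062))
S=viewer.camera_params("scene"); q=lambda u,v:crop((220,140),5,(u-360,v))
print("scene cap",back(S,q(530,78),.107),"brk top", back(S,q(504,141),.110))
E
```

```text
cap [ 0.4563 -0.2597  0.107 ]
jfl [ 0.4491 -0.2969  0.062 ]
jfr [ 0.4316 -0.2307  0.062 ]
jnl [ 0.5069 -0.2824  0.062 ]
jnr [ 0.49   -0.2148  0.062 ]
bl [ 0.5033 -0.2674  0.11  ]
br [ 0.4913 -0.2192  0.11  ]
vfl [ 0.384  -0.3145  0.03  ]
vfr [ 0.3656 -0.2468  0.03  ]
vl2 [ 0.4523 -0.2993  0.03  ]
y headings -75.2 -75.9 -76.0 -74.8 x 14.0 15.2 12.6
0.06849877454481162
0.04967867871669071
0.0702149200723813
[[-0.224, 0.943, 0.244, 0.392], [0.974, 0.217, 0.057, -0.272], [0.001, 0.251, -0.968, 0.383], [0.0, 0.0, 0.0, 1.0]]
top cap [ 0.45849801 -0.25853663  0.107     ] brk [ 0.50714507 -0.24095653  0.11      ] fj [ 0.5524677  -0.23410684  0.062     ] jaw front [ 0.44229405 -0.26165472  0.062     ]
scene cap [ 0.46090901 -0.25531895  0.107     ] brk top [ 0.50827403 -0.23766889  0.11      ]
```

```bash
python3 -c "
from h import *
go([.457,-.2588,.074],104.4)"
```

```text
t 2.025 cm [ 1.000e-02 -4.800e-01  1.516e+01] dr [ 0.1  -0.07 -1.46]
```

Call:
step_arm:
  increments:
    - {"delta_pos": [0,-0.5,4],"dr": [0,0,-1.4],"fingers": -0.3}
    - {"delta_pos": [0,-0.5,8],"dr": [0,0,-1.4],"fingers": -0.3}
    - {"delta_pos": [0,-0.5,12],"dr": [0,0,-1.4],"fingers": -0.3}
    - {"delta_pos": [0,-0.5,15.1],"dr": [0,0,-1.4],"fingers": -0.3}
    - {"delta_pos": [0,-0.5,15.1],"dr": [0,0,-1.4],"fingers": -0.3}
  newtons: 20

```text
time: 2.65
tool_pos: [0.4562, -0.256, 0.0741]
tool_rot: [3.137, -0.003, -2.888]
contact_force: [-0.5, -0.5, 0.7]
opening: 0.0598
grip_force: 0.0
```

Call:
step_arm:
  increments:
    - {"delta_pos": [0,0,0],"dr": [0,0,0],"fingers": 1}
    - {"delta_pos": [0,0,0],"dr": [0,0,0],"fingers": 1}
    - {"delta_pos": [0,0,0],"dr": [0,0,0],"fingers": 1}
    - {"delta_pos": [0,0,0],"dr": [0,0,0],"fingers": 1}
    - {"delta_pos": [0,0,0],"dr": [0,0,0],"fingers": 1}
  newtons: 20

```text
time: 3.28
tool_pos: [0.4582, -0.2596, 0.0761]
tool_rot: [-3.139, 0.001, -2.888]
contact_force: [-0.4, -4.6, -0.0]
opening: 0.0189
grip_force: 20.0
```

Call:
step_arm:
  increments:
    - {"delta_pos": [0.6,0,0],"dr": [0,0,0],"fingers": 1}
    - {"delta_pos": [1.5,0,0],"dr": [0,0,0],"fingers": 1}
    - {"delta_pos": [2.5,0,0],"dr": [0,0,0],"fingers": 1}
    - {"delta_pos": [3.5,0,0],"dr": [0,0,0],"fingers": 1}
    - {"delta_pos": [4.3,0,0],"dr": [0,0,0],"fingers": 1}

```text
time: 3.9
tool_pos: [0.4175, -0.2703, 0.0762]
tool_rot: [-3.138, 0.003, -2.889]
contact_force: [6.1, -2.7, -3.2]
opening: 0.0191
grip_force: 20.0
```

Call:
step_arm:
  increments:
    - {"delta_pos": [0.2,0,0],"dr": [0,0,0],"fingers": 1}
    - {"delta_pos": [0.2,0,0],"dr": [0,0,0],"fingers": -0.4}
    - {"delta_pos": [0.2,0,0],"dr": [0,0,0],"fingers": -0.4}
    - {"delta_pos": [0.2,0,0],"dr": [0,0,0],"fingers": -0.4}
    - {"delta_pos": [0.2,0,0],"dr": [0,0,0],"fingers": -0.4}

```text
time: 4.53
tool_pos: [0.414, -0.2694, 0.0756]
tool_rot: [3.141, -0.0, -2.888]
contact_force: [-0.0, 0.1, -0.6]
opening: 0.0544
grip_force: 0.0
```

Call:
step_arm:
  increments:
    - {"delta_pos": [0,0,-4],"dr": [0,0,0],"fingers": -0.4}
    - {"delta_pos": [0,0,-8],"dr": [0,0,0],"fingers": -0.4}
    - {"delta_pos": [0,0,-12],"dr": [0,0,0],"fingers": -0.4}
    - {"delta_pos": [0,0,-16],"dr": [0,0,0],"fingers": -0.4}
    - {"delta_pos": [0,0,-16],"dr": [0,0,0],"fingers": -0.4}

```text
time: 5.15
tool_pos: [0.4153, -0.2705, 0.2387]
tool_rot: [-3.136, 0.004, -2.888]
contact_force: [1.1, -0.2, -0.2]
opening: 0.0643
grip_force: 0.0
```

```bash
python3 -c "
from h import *
snap('w2'); go([.36,.26,.33],91)"
```

```text
t 5.2 cm [-8.03 52.64 -9.43] dr [-0.11  0.1  13.52]
```

10 rows of about 5.4 cm.

Call:
step_arm:
  increments:
    - {"delta_pos": [-0.8,5.3,-0.9],"dr": [0,0,0],"fingers": -0.4}
    - {"delta_pos": [-1.6,10.6,-1.8],"dr": [0,0,0],"fingers": -0.4}
    - {"delta_pos": [-2.4,15.9,-2.7],"dr": [0,0,0],"fingers": -0.4}
    - {"delta_pos": [-3.2,21.2,-3.6],"dr": [0,0,0],"fingers": -0.4}
    - {"delta_pos": [-4,26.4,-4.7],"dr": [0,0,0],"fingers": -0.4}

```text
time: 5.82
tool_pos: [0.3855, -0.0022, 0.2815]
tool_rot: [3.14, -0.002, -2.889]
contact_force: [0.6, 0.7, -0.9]
opening: 0.0638
grip_force: 0.0
```

Call:
step_arm:
  increments:
    - {"delta_pos": [-0.8,5.3,-1.2],"dr": [0,0,3],"fingers": -0.4}
    - {"delta_pos": [-1.6,10.6,-2.4],"dr": [0,0,6],"fingers": -0.4}
    - {"delta_pos": [-2.4,15.9,-3.6],"dr": [0,0,10],"fingers": -0.4}
    - {"delta_pos": [-3.2,21.2,-4.7],"dr": [0,0,13.5],"fingers": -0.4}
    - {"delta_pos": [-4,26.2,-4.7],"dr": [0,0,13.5],"fingers": -0.4}

```text
time: 6.45
tool_pos: [0.3591, 0.2615, 0.329]
tool_rot: [-3.141, -0.001, -3.124]
contact_force: [1.4, 1.0, -1.2]
opening: 0.0644
grip_force: 0.0
```

```bash
python3 -c "
from h import *
robot.observe(); snap('w3'); s=robot.observe(); print(s['tool_pos'],s['tool_rot'])
a=cv2.imread('pics/w3.png'); b=cv2.imread('pics/w2.png')
o=np.vstack([cv2.resize(a[:250],(800,357)),cv2.resize(b[:170],(800,243))]); cv2.imwrite('pics/w23.png',o)"
```

```text
[0.3579669  0.26604391 0.32827888] [ 3.13863311e+00 -2.70047555e-03 -3.12083086e+00]
```

View pics/w23.png

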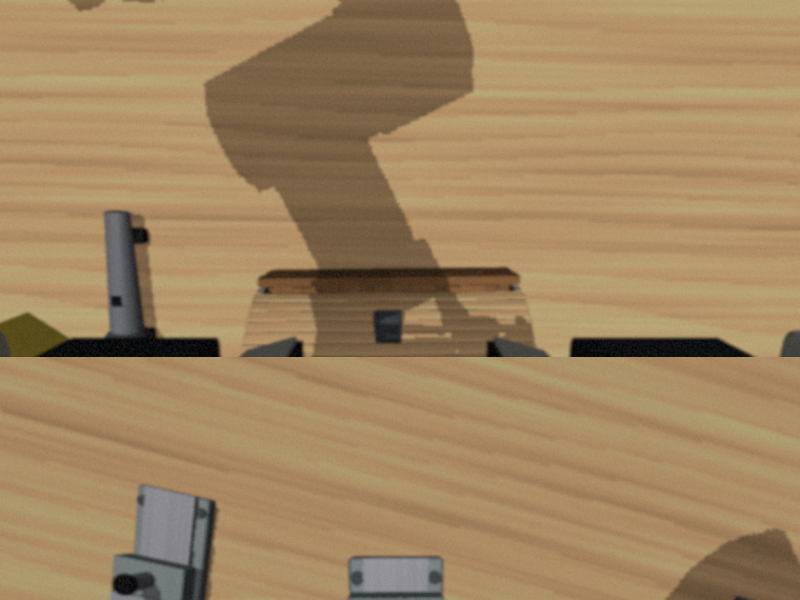

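```bash
python3 -c "
from h import *
i=cv2.imread('pics/w3.png')[182:250,165:385]; i=cv2.convertScaleAbs(i,alpha=1.4); cv2.imwrite('pics/w3c.png',cv2.resize(i,None,fx=3.6,fy=3.6,interpolation=cv2.INTER_CUBIC))
c=dict(np.load('pics/w3.npz')); q=lambda u,v:crop((0,0),1.4286,(u,v))
print('end',back(c,q(388,311),.115),'root',back(c,q(388.5,343),.098))
print(back(c,q(268,268),0),back(c,q(510,266),0),c['T'][:3].round(3).tolist())
"
```

```text
end [0.40271513 0.25695141 0.115     ] root [0.43652152 0.25762212 0.098     ]
[0.39263496 0.13095955 0.        ] [0.38622702 0.38147706 0.        ] [[-0.017, 0.968, 0.251, 0.292], [1.0, 0.017, 0.004, 0.26], [0.0, 0.251, -0.968, 0.487]]
```

View pics/w3c.png

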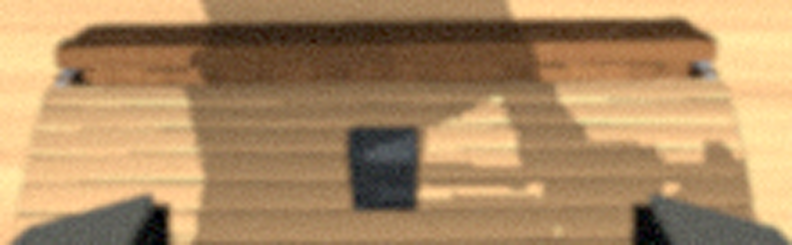

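```bash
python3 -c "
from h import *
c=dict(np.load('pics/w3.npz')); q=lambda u,v:crop((165,182),3.6,(u,v))
T=viewer.camera_params('top'); k=lambda *p:crop((60,160),4,p)
fit([(c,np.array(l)/1e3,q(*p)) for l,p in [((-131,-124,47),(58,46)),((-131,124,47),(713,39)),((-131,-124,0),(95,26)),((-131,124,0),(692,20)),((-135,-11,115),(349,129)),((-135,11,115),(418,127)),((-96,-11,98),(355,208)),((-96,11,98),(415,207))]]+[(T,np.array(l)/1e3,k(*p)) for l,p in [((-131,-124,47),(525,472)),((-131,124,47),(108,488))]],[.52,.257,.03])
"
```

```text
pose [0.5269 0.2596 0.0229] yaw deg 1.31
[[-0.7, 4.4], [1.2, 5.3], [-2.2, 2.6], [-1.0, 3.4], [0.1, -8.9], [0.0, -8.4], [-0.5, -3.7], [0.7, -3.6], [-2.3, -1.1], [-2.5, -0.8]]
```

```bash
python3 -c "
from h import *
c=dict(np.load('pics/w3.npz')); q=lambda u,v:crop((165,182),3.6,(u,v))
T=viewer.camera_params('top'); k=lambda *p:crop((60,160),4,p)
v=fit([(c,np.array(l)/1e3,q(*p)) for l,p in [((-131,-124,47),(58,46)),((-131,124,47),(713,39)),((-131,-124,0),(95,26)),((-131,124,0),(692,20))]]+[(T,np.array(l)/1e3,k(*p)) for l,p in [((-131,-124,47),(525,472)),((-131,124,47),(108,488))]],[.52,.257,.03])
def pull(r,t,th,y):
    x=-r*np.cos(th)+t*np.sin(th); z=10+r*np.sin(th)+t*np.cos(th); x,y,z=x/1e3,y/1e3,z/1e3
    return np.array([v[0]+np.cos(v[2])*x-np.sin(v[2])*y, v[1]+np.sin(v[2])*x+np.cos(v[2])*y, z])
obs=[(171,-6,-11,(349,129)),(171,-6,11,(418,127)),(130,6,-11,(355,208)),(130,6,11,(415,207))]
for d in range(36,60,2):
    e=[(proj(pull(r,t,np.radians(d),y),c)-q(*p)) for r,t,y,p in obs]; print(d,np.round(e,1).tolist())
for d in (255,455),(256,487),(270,425): pass
for d in (40,44,48): print(d,[((proj(pull(r,t,np.radians(d),0),T)-np.array([60,160])+.5)*4).round() for r,t in [(171,-6),(130,6)]])
"
```

```text
pose [0.5218 0.2603 0.0272] yaw deg 1.56
[[-0.8, 1.1], [1.7, 1.3], [-2.3, -0.3], [-0.6, -0.3], [-2.3, 0.8], [-2.5, 1.6]]
36 [[0.4, -20.8], [0.1, -20.4], [-0.1, -13.7], [1.0, -13.6]]
38 [[0.3, -17.0], [0.1, -16.6], [-0.2, -10.6], [1.0, -10.5]]
40 [[0.2, -12.9], [0.2, -12.6], [-0.3, -7.4], [1.1, -7.3]]
42 [[0.1, -8.7], [0.3, -8.3], [-0.3, -4.0], [1.1, -3.9]]
44 [[-0.0, -4.3], [0.4, -3.9], [-0.4, -0.6], [1.2, -0.5]]
46 [[-0.1, 0.3], [0.5, 0.7], [-0.4, 2.9], [1.2, 3.0]]
48 [[-0.2, 5.1], [0.6, 5.4], [-0.4, 6.5], [1.3, 6.6]]
50 [[-0.3, 10.0], [0.6, 10.3], [-0.5, 10.2], [1.3, 10.3]]
52 [[-0.3, 15.0], [0.7, 15.4], [-0.5, 13.9], [1.4, 14.0]]
54 [[-0.4, 20.3], [0.8, 20.6], [-0.5, 17.7], [1.4, 17.8]]
56 [[-0.4, 25.6], [0.9, 26.0], [-0.5, 21.6], [1.5, 21.7]]
58 [[-0.5, 31.1], [1.0, 31.4], [-0.5, 25.5], [1.5, 25.6]]
40 [array([264., 510.]), array([274., 435.])]
44 [array([257., 498.]), array([269., 425.])]
48 [array([251., 485.]), array([265., 414.])]
```

```bash
python3 -c "
from h import *
go([.522-.1093,.2603-.003,.105],91.56)"
```

```text
t 6.5 cm [-5.51 -1.05 22.31] dr [ 0.17 -0.15 -0.37]
```

Call:
step_arm:
  increments:
    - {"delta_pos": [-4,-0.7,4],"dr": [0,0,-0.4],"fingers": -0.4}
    - {"delta_pos": [-5.5,-1,9],"dr": [0,0,-0.4],"fingers": -0.4}
    - {"delta_pos": [-5.5,-1,14],"dr": [0,0,-0.4],"fingers": -0.4}
    - {"delta_pos": [-5.5,-1,19],"dr": [0,0,-0.4],"fingers": -0.4}
    - {"delta_pos": [-5.5,-1,22.3],"dr": [0,0,-0.4],"fingers": -0.4}
  newtons: 20

```text
time: 7.12
tool_pos: [0.4128, 0.2497, 0.103]
tool_rot: [-3.14, -0.005, -3.117]
contact_force: [-0.3, 0.2, -0.4]
opening: 0.0643
grip_force: 0.0
```

Call:
step_arm:
  increments:
    - {"delta_pos": [0,0,0],"dr": [0,0,0],"fingers": -0.4}
    - {"delta_pos": [0,0,0],"dr": [0,0,0],"fingers": 1}
    - {"delta_pos": [0,0,0],"dr": [0,0,0],"fingers": 1}
    - {"delta_pos": [0,0,0],"dr": [0,0,0],"fingers": 1}
    - {"delta_pos": [0,0,0],"dr": [0,0,0],"fingers": 1}

```text
time: 7.75
tool_pos: [0.4153, 0.2529, 0.1075]
tool_rot: [3.136, 0.002, -3.119]
contact_force: [-2.3, 24.5, -4.7]
opening: 0.0291
grip_force: 12.1
```

```bash
python3 -c "
from h import *
for i in range(6):
  snap('tmp'); s=robot.observe(); print(s['tool_pos'].round(4),s['contact_force'].round(1),s['torque'].round(2),s['opening'])
"
```

```text
[0.4154 0.2548 0.1076] [-3.2 34.5 -4.5] [ 5.64  0.64 -0.02] 0.025109188192791884
[0.4155 0.2565 0.1078] [-3.2 27.1 -3.2] [ 4.02  0.6  -0.  ] 0.02183607296930314
[0.4155 0.2565 0.1078] [-3.  29.8 -3. ] [ 4.8   0.58 -0.04] 0.02208662333605126
[0.4155 0.2565 0.1078] [-2.8 28.3 -4. ] [ 4.66  0.52 -0.05] 0.022131977269684553
[0.4156 0.2565 0.1078] [-3.1 28.4 -3.6] [ 4.62  0.42 -0.02] 0.022113318888797563
[0.4156 0.2565 0.1078] [-2.3 28.  -2.7] [ 4.59  0.52 -0.03] 0.02208602858761512
```

Call:
step_arm:
  increments:
    - {"delta_pos": [0,0.7,0],"dr": [0,0,0],"fingers": 1}
    - {"delta_pos": [0,0.7,0],"dr": [0,0,0],"fingers": 1}
    - {"delta_pos": [0,0.7,0],"dr": [0,0,0],"fingers": 1}
    - {"delta_pos": [0,0.7,0],"dr": [0,0,0],"fingers": 1}
    - {"delta_pos": [0,0.7,0],"dr": [0,0,0],"fingers": 1}

```text
time: 8.68
tool_pos: [0.4149, 0.2567, 0.1071]
tool_rot: [-3.14, 0.0, -3.116]
contact_force: [-0.9, -5.6, 3.8]
opening: 0.0218
grip_force: 20.0
```

```bash
python3 -c "
from h import *
for i in range(4):
  snap('tmp'); s=robot.observe(); print(s['tool_pos'].round(4),s['contact_force'].round(1),s['torque'].round(2),s['opening'])
# arc offsets from 45.5 deg, vertical tool: tool x = -keeper x, tool z = down (cm)
a=np.radians(45.5)
for th in [50,57,64,71,78,85,92,99,106,113,120,126,131,135]:
  t=np.radians(th); print(th,(15.6*(np.cos(t)-np.cos(a))).round(1),(-15.6*(np.sin(t)-np.sin(a))).round(1))
"
```

```text
[0.4149 0.2567 0.1071] [ 0.1 -6.1  3.4] [-0.77 -0.12  0.18] 0.021534506548141562
[0.4149 0.2567 0.1071] [-1.  -5.3  2.3] [-0.7  -0.08  0.13] 0.021720624757890526
[0.4149 0.2567 0.1071] [-1.  -5.9  2.4] [-0.78 -0.14  0.14] 0.02248546324470882
[0.4148 0.2567 0.1071] [-0.2 -5.   1.8] [-0.72 -0.12  0.18] 0.021683079522299524
50 -0.9 -0.8
57 -2.4 -2.0
64 -4.1 -2.9
71 -5.9 -3.6
78 -7.7 -4.1
85 -9.6 -4.4
92 -11.5 -4.5
99 -13.4 -4.3
106 -15.2 -3.9
113 -17.0 -3.2
120 -18.7 -2.4
126 -20.1 -1.5
131 -21.2 -0.6
135 -22.0 0.1
```

Call:
step_arm:
  increments:
    - {"delta_pos": [-0.9,-0.1,-0.8],"dr": [0,0,0],"fingers": 1}
    - {"delta_pos": [-2.4,-0.1,-2.0],"dr": [0,0,0],"fingers": 1}
    - {"delta_pos": [-4.1,-0.1,-2.9],"dr": [0,0,0],"fingers": 1}
    - {"delta_pos": [-5.9,-0.1,-3.6],"dr": [0,0,0],"fingers": 1}
    - {"delta_pos": [-7.7,-0.1,-4.1],"dr": [0,0,0],"fingers": 1}

```text
time: 9.5
tool_pos: [0.4909, 0.2588, 0.1479]
tool_rot: [3.141, -0.004, -3.117]
contact_force: [-3.9, 2.8, -4.9]
opening: 0.0219
grip_force: 20.0
```

Call:
step_arm:
  increments:
    - {"delta_pos": [-1.9,0,-0.3],"dr": [0,0,0],"fingers": 1}
    - {"delta_pos": [-3.8,0,-0.4],"dr": [0,0,0],"fingers": 1}
    - {"delta_pos": [-5.7,0,-0.2],"dr": [0,0,0],"fingers": 1}
    - {"delta_pos": [-7.5,0,0.2],"dr": [0,0,0],"fingers": 1}
    - {"delta_pos": [-9.3,0,0.9],"dr": [0,0,0],"fingers": 1}

```text
time: 10.12
tool_pos: [0.5857, 0.2616, 0.1403]
tool_rot: [3.14, 0.001, -3.117]
contact_force: [-2.5, 2.1, 4.4]
opening: 0.0216
grip_force: 20.0
```

Going well; the last stretch, with a degree or so beyond.

Call:
step_arm:
  increments:
    - {"delta_pos": [-1.7,0,0.8],"dr": [0,0,0],"fingers": 1}
    - {"delta_pos": [-3.1,0,1.7],"dr": [0,0,0],"fingers": 1}
    - {"delta_pos": [-4.2,0,2.6],"dr": [0,0,0],"fingers": 1}
    - {"delta_pos": [-5.1,0,3.5],"dr": [0,0,0],"fingers": 1}
    - {"delta_pos": [-5.1,0,3.5],"dr": [0,0,0],"fingers": 1}

```text
time: 10.75
tool_pos: [0.6398, 0.2632, 0.1059]
tool_rot: [3.138, 0.009, -3.117]
contact_force: [7.6, 4.5, 1.7]
opening: 0.0214
grip_force: 20.0
```

```bash
python3 -c "
from h import *
for i in range(2):
  snap('tmp'); s=robot.observe(); print(s['tool_pos'].round(4),s['contact_force'].round(1),s['torque'].round(2),s['opening'])
# circle check
p=s['tool_pos']; print('angle est', np.degrees(np.arctan2(p[2]+.0188-.01,.522-p[0])), np.hypot(p[2]+.0088,.522-p[0]))
"
```

```text
[0.6397 0.2632 0.106 ] [8.  3.5 1.4] [ 0.65 -1.11 -0.07] 0.021571731887015045
[0.6396 0.2632 0.1061] [7.9 4.1 2.7] [ 0.6  -1.13 -0.02] 0.021488938994557078
angle est 135.6648611023712 0.16439641953417974
```

Call:
step_arm:
  increments:
    - {"delta_pos": [-0.1,0,0.1],"dr": [0,0,0],"fingers": -0.3}
    - {"delta_pos": [-0.1,0,0.1],"dr": [0,0,0],"fingers": -0.3}
    - {"delta_pos": [-0.1,0,-4],"dr": [0,0,0],"fingers": -0.3}
    - {"delta_pos": [0,0,-9],"dr": [0,0,0],"fingers": -0.3}
    - {"delta_pos": [0,0,-14],"dr": [0,0,0],"fingers": -0.3}

```text
time: 11.48
tool_pos: [0.6353, 0.2618, 0.245]
tool_rot: [-3.141, -0.001, -3.117]
contact_force: [0.5, 0.2, -0.5]
opening: 0.0593
grip_force: 0.0
```

```bash
python3 -c "
from h import *
for i in range(3):
  snap('w4'); s=robot.observe(); print(s['tool_pos'].round(4),s['opening'])
go([.50,-.243,.245],104.5)
"
```

```text
[0.6375 0.2625 0.2536] 0.05927574410673402
[0.6378 0.2626 0.251 ] 0.05924957908806151
[0.6368 0.2623 0.2474] 0.059309843794803425
t 11.625 cm [ 14.93 -50.18   0.07] dr [  0.05   0.37 -13.08]
```

Call:
step_arm:
  increments:
    - {"delta_pos": [1.5,-5,0],"dr": [0,0,0],"fingers": -0.3}
    - {"delta_pos": [3,-10,0],"dr": [0,0,0],"fingers": -0.3}
    - {"delta_pos": [4.5,-15,0],"dr": [0,0,0],"fingers": -0.3}
    - {"delta_pos": [6,-20,0],"dr": [0,0,0],"fingers": -0.3}
    - {"delta_pos": [7.5,-25,0],"dr": [0,0,0],"fingers": -0.3}

```text
time: 12.25
tool_pos: [0.5654, 0.0088, 0.2421]
tool_rot: [3.141, -0.003, -3.117]
contact_force: [0.4, -0.4, 0.5]
opening: 0.0601
grip_force: 0.0
```

Call:
step_arm:
  increments:
    - {"delta_pos": [1.5,-6,0],"dr": [0,0,-3],"fingers": -0.3}
    - {"delta_pos": [3,-12,0],"dr": [0,0,-6],"fingers": -0.5}
    - {"delta_pos": [4.5,-18,0],"dr": [0,0,-10],"fingers": -0.8}
    - {"delta_pos": [7.4,-23,0],"dr": [0,0,-13],"fingers": -0.8}
    - {"delta_pos": [7.4,-25.2,0],"dr": [0,0,-13],"fingers": -0.8}

```text
time: 12.88
tool_pos: [0.4969, -0.2456, 0.2423]
tool_rot: [3.139, -0.002, -2.893]
contact_force: [0.2, 0.6, 0.8]
opening: 0.0828
grip_force: 0.0
```

```bash
python3 -c "
from h import *
for i in range(4):
  snap('w5'); s=robot.observe(); print(s['tool_pos'].round(4),s['opening'])
go([.506,-.241,.076],104.5)
t=cv2.cvtColor(viewer.read_camera('top'),cv2.COLOR_RGB2BGR); cv2.imwrite('pics/top2.png',t); w=cv2.imread('pics/w5.png')
R=lambda a,f: cv2.resize(a,None,fx=f,fy=f,interpolation=cv2.INTER_CUBIC)
a=R(t[160:290,60:200],3.5); b=R(w[90:280,215:305],2.4)
o=np.zeros((460,790,3),np.uint8); o[:a.shape[0],:490]=cv2.convertScaleAbs(a,alpha=1.4); b=R(w[40:260,180:360],1.6667)
o[:b.shape[0],490:790]=cv2.convertScaleAbs(b,alpha=1.4); cv2.imwrite('pics/chk.png',o)
"
```

```text
[ 0.498  -0.2472  0.2424] 0.08226967363326314
[ 0.4987 -0.2451  0.2424] 0.08263536640150596
[ 0.4991 -0.2436  0.2426] 0.0825395987042085
[ 0.4994 -0.2426  0.2428] 0.08283053638700295
t 13.075 cm [-0.69 -0.04 16.68] dr [ 0.11 -0.04 -0.11]
```

View pics/chk.png

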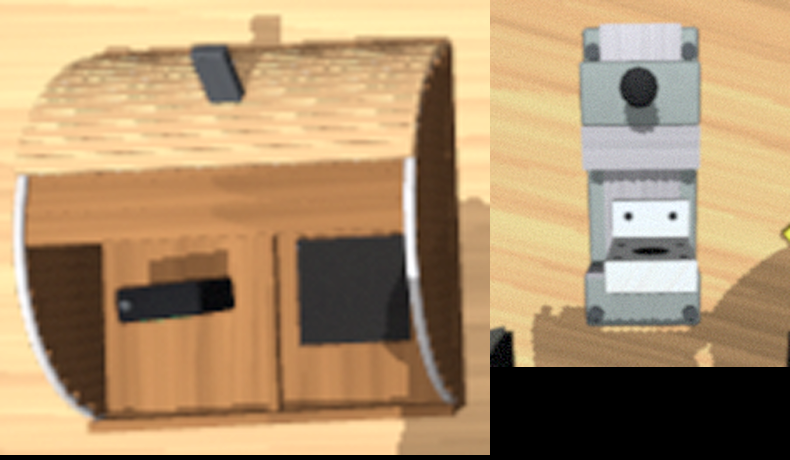

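Left panel: cover fully back, mat in the right (-y) bay with left edge ≈298 and rows 238–345, pack in the left bay. Right panel: jaw well back, the bracket's foot free, bracket top (605..697, 260..293).

```bash
python3 -c "
from h import *
c=dict(np.load('pics/w5.npz')); q=lambda u,v:crop((180,40),1.6667,(u-490,v))
for p in [(651,276),(605,261),(697,260),(607,293),(697,292)]: print(back(c,q(*p),.110).round(4))
T=viewer.camera_params('top'); k=lambda *p:crop((60,160),3.5,p)
a=np.radians(1.6);M=np.array([[np.cos(a),-np.sin(a)],[np.sin(a),np.cos(a)]])
for n,p,z in [('mat back L',(298,238),.033),('mat front L',(300,345),.033),('mat back R',(404,234),.033),('div front',(280,410),.04),('div back',(275,235),.04),('cover edge L',(22,175),.13),('cover edge R',(410,158),.13)]:
  w=back(T,k(*p),z); print(n,w.round(4),(M.T@(w[:2]-[.526,.26])).round(4))
s=robot.observe(); print(s['tool_pos'])
go([.506,-.241,.076],104.5)
"
```

```text
[ 0.5067 -0.241   0.11  ]
[ 0.5047 -0.2668  0.11  ]
[ 0.4921 -0.2194  0.11  ]
[ 0.5217 -0.2617  0.11  ]
[ 0.5092 -0.2146  0.11  ]
mat back L [0.5173 0.2411 0.033 ] [-0.0092 -0.0187]
mat front L [0.4431 0.24   0.033 ] [-0.0834 -0.0177]
mat back R [0.5188 0.1677 0.033 ] [-0.0097 -0.0921]
div front [0.3994 0.2516 0.04  ] [-0.1268 -0.0049]
div back [0.5196 0.2545 0.04  ] [-0.0065 -0.0053]
cover edge L [0.5596 0.3801 0.13  ] [0.037  0.1191]
cover edge R [0.5664 0.1388 0.13  ] [ 0.037  -0.1223]
[ 0.49952534 -0.24213012  0.24305462]
t 13.125 cm [-0.66 -0.08 16.71] dr [ 0.09 -0.03 -0.04]
```

```bash
python3 -c "
from h import *
c=dict(np.load('pics/w4.npz')); i=cv2.imread('pics/w4.png'); print(c['T'][:3,3])
a=.028
def K(l): x,y,z=np.array(l)/1e3; return proj([.524+np.cos(a)*x-np.sin(a)*y,.259+np.sin(a)*x+np.cos(a)*y,z],c).round(0)
print('pred mat',[K(p) for p in [(-79.5,-16,33),(-79.5,-94,33),(-4.5,-94,33),(-4.5,-16,33)]])
g=i.max(2); m=cv2.morphologyEx((g<60).astype(np.uint8),cv2.MORPH_OPEN,np.ones((3,3)))
cs,_=cv2.findContours(m,cv2.RETR_EXTERNAL,cv2.CHAIN_APPROX_SIMPLE)
for q in cs:
  if cv2.contourArea(q)>300: print(cv2.contourArea(q),cv2.boundingRect(q),cv2.approxPolyDP(q,4,True)[:,0].tolist()[:12])
"
```

```text
[0.56893515 0.2604761  0.40778362]
pred mat [array([258., -17.]), array([178., -16.]), array([184.,  66.]), array([259.,  65.])]
1992.5 (190, 297, 173, 31) [[190, 297], [195, 327], [361, 326], [361, 297], [345, 297], [349, 320], [203, 317], [206, 297]]
343.0 (195, 240, 22, 29) [[215, 240], [195, 268], [216, 268]]
356.0 (335, 239, 23, 30) [[338, 239], [335, 268], [357, 268]]
11251.5 (377, 237, 183, 91) [[383, 327], [402, 327], [410, 321], [534, 321], [544, 273], [559, 266], [545, 266], [492, 237], [393, 238], [389, 265], [377, 268], [401, 272]]
44617.0 (0, 174, 560, 246) [[0, 230], [3, 235], [18, 234], [44, 222], [60, 235], [0, 266], [0, 279], [10, 291], [0, 291], [0, 297], [13, 299], [20, 330]]
958.0 (264, 157, 25, 43) [[266, 157], [265, 199], [287, 199], [287, 158]]
1707.5 (391, 0, 43, 45) [[394, 0], [391, 44], [430, 44], [432, 0]]
2145.5 (302, 0, 71, 37) [[304, 34], [354, 33], [371, 16], [372, 0], [306, 0]]
3460.5 (181, 0, 79, 47) [[181, 0], [185, 46], [259, 45], [259, 0]]
1769.5 (117, 0, 44, 46) [[118, 0], [120, 45], [160, 45], [156, 0]]
871.0 (0, 0, 44, 35) [[34, 0], [21, 0], [19, 14], [0, 27], [17, 34], [36, 29], [43, 7]]
```

Call:
step_arm:
  increments:
    - {"delta_pos": [-0.6,-0.1,4],"dr": [0,0,0],"fingers": -0.8}
    - {"delta_pos": [-0.6,-0.1,8],"dr": [0,0,0],"fingers": -0.8}
    - {"delta_pos": [-0.6,-0.1,12],"dr": [0,0,0],"fingers": -0.8}
    - {"delta_pos": [-0.6,-0.1,15.5],"dr": [0,0,0],"fingers": -0.8}
    - {"delta_pos": [-0.6,-0.1,16.7],"dr": [0,0,0],"fingers": -0.8}

```text
time: 13.75
tool_pos: [0.5048, -0.2406, 0.0747]
tool_rot: [3.138, -0.002, -2.888]
contact_force: [0.4, 0.5, 0.0]
opening: 0.0825
grip_force: 0.0
```

Call:
step_arm:
  increments:
    - {"delta_pos": [0,0,0],"dr": [0,0,0],"fingers": -0.8}
    - {"delta_pos": [0,0,0],"dr": [0,0,0],"fingers": 1}
    - {"delta_pos": [0,0,0],"dr": [0,0,0],"fingers": 1}
    - {"delta_pos": [0,0,0],"dr": [0,0,0],"fingers": 1}
    - {"delta_pos": [0,0,0],"dr": [0,0,0],"fingers": 1}
  newtons: 25

```text
time: 14.38
tool_pos: [0.5054, -0.2429, 0.0772]
tool_rot: [-3.141, 0.001, -2.89]
contact_force: [-0.0, 1.3, 2.4]
opening: 0.0495
grip_force: 25.0
```

```bash
python3 -c "
from h import *
for i in range(3):
  snap('w6'); s=robot.observe(); print(s['tool_pos'].round(4),s['tool_rot'],s['contact_force'].round(1),s['torque'].round(2),s['opening'],s['grip_force'])
"
```

```text
[ 0.5053 -0.2429  0.0771] [-3.14135494e+00  5.30429822e-04 -2.89013191e+00] [-1.1  0.9  3. ] [ 0.19  0.05 -0.01] 0.0499256679269254 24.99575972557068
[ 0.5054 -0.2429  0.0772] [-3.14135331e+00  5.26586004e-04 -2.89014348e+00] [-0.8  1.6  4.2] [0.25 0.11 0.01] 0.04996500266339027 24.99612271785736
[ 0.5054 -0.2429  0.0771] [-3.14132288e+00  4.75103970e-04 -2.89002536e+00] [-0.5  0.4  4.5] [ 0.24  0.14 -0.02] 0.04968224986119239 24.996578693389893
```

Call:
step_arm:
  increments:
    - {"delta_pos": [0,0,-2],"dr": [0,0,0],"fingers": 1}
    - {"delta_pos": [0,0,-5],"dr": [0,0,0],"fingers": 1}
    - {"delta_pos": [0,0,-9],"dr": [0,0,0],"fingers": 1}
    - {"delta_pos": [0,0,-13],"dr": [0,0,0],"fingers": 1}
    - {"delta_pos": [0,0,-16.5],"dr": [0,0,0],"fingers": 1}

```text
time: 15.15
tool_pos: [0.505, -0.2429, 0.2427]
tool_rot: [3.141, -0.0, -2.89]
contact_force: [1.0, -0.9, -2.4]
opening: 0.0497
grip_force: 25.0
```

```bash
python3 -c "
from h import *
for i in range(6): snap('w6'); s=robot.observe(); print(s['tool_pos'].round(4),s['contact_force'].round(1),s['opening'])
go([.494,.203,.24],91.6)
"
```

```text
[ 0.5067 -0.2439  0.2477] [ 1.6 -1.3  2.4] 0.049572684560631325
[ 0.5066 -0.2439  0.2453] [ 0.4 -0.2 -1.6] 0.04949073403950797
[ 0.5057 -0.2433  0.2427] [ 0.1 -0.9 -2. ] 0.05002871251350632
[ 0.5049 -0.2428  0.2409] [-1.   1.1 -2.5] 0.05032724692938846
[ 0.5045 -0.2425  0.24  ] [ 0.5  1.  -1.8] 0.049396521802341394
[ 0.5044 -0.2424  0.2396] [-0.1 -0.1 -2.4] 0.049516520704373936
t 15.45 cm [-10.08  43.4    0.06] dr [ 0.15 -0.16 12.81]
```

Bracket lifted (about -2.3 N of weight). Now carry it to above the mat.

Call:
step_arm:
  increments:
    - {"delta_pos": [-1,3,0],"dr": [0,0,0],"fingers": 1}
    - {"delta_pos": [-2.1,7.5,0],"dr": [0,0,0],"fingers": 1}
    - {"delta_pos": [-3.1,12,0],"dr": [0,0,0],"fingers": 1}
    - {"delta_pos": [-4.1,16.5,0],"dr": [0,0,0],"fingers": 1}
    - {"delta_pos": [-5.1,21,0],"dr": [0,0,0],"fingers": 1}

```text
time: 16.08
tool_pos: [0.5014, -0.0253, 0.24]
tool_rot: [3.14, -0.003, -2.89]
contact_force: [-0.1, -0.5, -1.9]
opening: 0.0496
grip_force: 25.0
```

Call:
step_arm:
  increments:
    - {"delta_pos": [-1.1,5,0],"dr": [0,0,3.2],"fingers": 1}
    - {"delta_pos": [-2.2,10,0],"dr": [0,0,6.4],"fingers": 1}
    - {"delta_pos": [-3.5,15,0],"dr": [0,0,9.6],"fingers": 1}
    - {"delta_pos": [-4.5,20,0],"dr": [0,0,12.7],"fingers": 1}
    - {"delta_pos": [-5,22.4,0],"dr": [0,0,12.8],"fingers": 1}

```text
time: 16.7
tool_pos: [0.4937, 0.2049, 0.2397]
tool_rot: [-3.141, -0.003, -3.112]
contact_force: [0.2, 0.1, -1.5]
opening: 0.0501
grip_force: 25.0
```

```bash
python3 -c "
from h import *
for i in range(8): snap('w7'); s=robot.observe(); 
print(s['tool_pos'].round(4),s['tool_rot'].round(3),s['contact_force'].round(1),s['opening'])
go([.494,.203,.0801],91.6)
"
```

```text
[0.4951 0.2015 0.2414] [-3.141e+00 -1.000e-03 -3.115e+00] [ 0.3  0.4 -1.9] 0.04985012849979621
t 17.1 cm [ 0.09  0.16 16.13] dr [-0.02 -0.03 -0.07]
```

Call:
step_arm:
  increments:
    - {"delta_pos": [0.1,0.15,4],"dr": [0,0,0],"fingers": 1}
    - {"delta_pos": [0.1,0.15,8],"dr": [0,0,0],"fingers": 1}
    - {"delta_pos": [0.1,0.15,12],"dr": [0,0,0],"fingers": 1}
    - {"delta_pos": [0.1,0.15,14.5],"dr": [0,0,0],"fingers": 1}
    - {"delta_pos": [0.1,0.15,15.3],"dr": [0,0,0],"fingers": 1}

```text
time: 17.73
tool_pos: [0.4934, 0.2031, 0.0874]
tool_rot: [-3.141, -0.003, -3.115]
contact_force: [0.2, -0.6, -2.1]
opening: 0.0498
grip_force: 25.0
```

```bash
python3 -c "
from h import *
for i in range(6): snap('w8'); s=robot.observe(); 
print(s['tool_pos'].round(4),s['tool_rot'].round(3),s['contact_force'].round(1),s['opening'])
go([.494,.203,.0801],91.6)
"
```

```text
[0.4948 0.2042 0.09  ] [ 3.141e+00  2.000e-03 -3.114e+00] [ 0.5  0.2 -1.9] 0.04987341608643465
t 18.025 cm [ 0.08 -0.11  0.99] dr [0.03 0.14 0.01]
```

Call:
step_arm:
  increments:
    - {"delta_pos": [0.1,-0.1,0.3],"dr": [0,0,0],"fingers": 1}
    - {"delta_pos": [0.1,-0.1,0.6],"dr": [0,0,0],"fingers": 1}
    - {"delta_pos": [0.1,-0.1,0.9],"dr": [0,0,0],"fingers": 1}
    - {"delta_pos": [0.1,-0.1,1.0],"dr": [0,0,0],"fingers": 1}
    - {"delta_pos": [0.1,-0.1,1.0],"dr": [0,0,0],"fingers": 1}

```text
time: 18.65
tool_pos: [0.4931, 0.2032, 0.08]
tool_rot: [3.141, 0.001, -3.113]
contact_force: [-4.6, -0.7, 10.1]
opening: 0.0499
grip_force: 25.0
```

```bash
python3 -c "
from h import *
for i in range(6): snap('w8'); s=robot.observe(); 
print(s['tool_pos'].round(4),s['tool_rot'].round(3),s['contact_force'].round(1),s['opening'])
go([.494,.203,.0801],91.6)
"
```

```text
[0.4932 0.2032 0.08  ] [ 3.141e+00  1.000e-03 -3.113e+00] [-3.9 -0.7 11. ] 0.049575700706029374
t 18.95 cm [-0.08 -0.02 -0.01] dr [0.02 0.06 0.03]
```

Call:
step_arm:
  increments:
    - {"delta_pos": [0,0,-0.2],"dr": [0,0,0],"fingers": 1}
    - {"delta_pos": [0,0,-0.2],"dr": [0,0,0],"fingers": -0.3}
    - {"delta_pos": [0,0,-0.2],"dr": [0,0,0],"fingers": -0.3}
    - {"delta_pos": [0,0,-0.2],"dr": [0,0,0],"fingers": -0.3}
    - {"delta_pos": [0,0,-0.2],"dr": [0,0,0],"fingers": -0.3}

```text
time: 19.58
tool_pos: [0.493, 0.203, 0.0806]
tool_rot: [3.142, -0.0, -3.113]
contact_force: [0.1, -0.4, 0.3]
opening: 0.0595
grip_force: 0.0
```

Call:
step_arm:
  increments:
    - {"delta_pos": [0,0,-2],"dr": [0,0,0],"fingers": -0.3}
    - {"delta_pos": [0,0,-5],"dr": [0,0,0],"fingers": -0.3}
    - {"delta_pos": [0,0,-9],"dr": [0,0,0],"fingers": -0.3}
    - {"delta_pos": [0,0,-13],"dr": [0,0,0],"fingers": -0.3}
    - {"delta_pos": [0,0,-17],"dr": [0,0,0],"fingers": -0.3}

```text
time: 20.2
tool_pos: [0.4928, 0.203, 0.2521]
tool_rot: [3.141, 0.0, -3.113]
contact_force: [-0.1, 0.2, 0.1]
opening: 0.0597
grip_force: 0.0
```

Call:
step_arm:
  increments:
    - {"delta_pos": [4,-4,0],"dr": [0,0,0],"fingers": -0.3}
    - {"delta_pos": [8,-8,0],"dr": [0,0,0],"fingers": -0.3}
    - {"delta_pos": [10,-12,0],"dr": [0,0,0],"fingers": -0.3}
    - {"delta_pos": [10,-17,0],"dr": [0,0,0],"fingers": -0.3}
    - {"delta_pos": [10,-22,0],"dr": [0,0,0],"fingers": -0.3}

```text
time: 20.82
tool_pos: [0.3989, -0.021, 0.2511]
tool_rot: [-3.141, 0.001, -3.113]
contact_force: [1.2, 0.3, -0.8]
opening: 0.0593
grip_force: 0.0
```

```bash
python3 -c "
from h import *
for i in range(5): snap('w9'); s=robot.observe(); 
print(s['time'],s['tool_pos'].round(4),s['opening'])
t=cv2.cvtColor(viewer.read_camera('top'),cv2.COLOR_RGB2BGR); cv2.imwrite('pics/top3.png',t)
cv2.imwrite('pics/top3c.png',cv2.convertScaleAbs(cv2.resize(t[165:285,60:200],None,fx=5,fy=5,interpolation=cv2.INTER_CUBIC),alpha=1.5))
"
```

```text
21.075 [ 0.3991 -0.0194  0.2507] 0.059533191415132324
```

View pics/top3c.png

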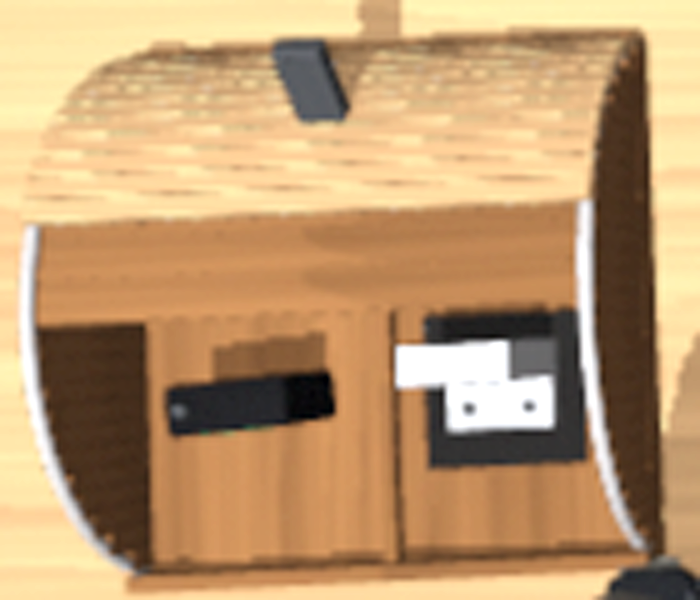

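Final layout view: the bracket stands on the mat, foot (446..555, front row ≈431) to the front; mat left edge ≈428, front edge ≈467. I'll check the margins numerically and work out the move to the pull.

```bash
python3 -c "
from h import *
T=viewer.camera_params('top'); k=lambda *p:crop((60,165),5,p)
a=np.radians(1.6);M=np.array([[np.cos(a),-np.sin(a)],[np.sin(a),np.cos(a)]])
for n,p,z in [('mat frontL',(430,467),.033),('mat frontR',(583,461),.033),('mat backL',(425,316),.033),('foot frontL',(447,433),.045),('foot frontR',(555,428),.045),('top backL',(395,346),.113),('top frontL',(398,388),.113),('cover edge L',(30,227),.13),('cover edge R',(590,203),.13)]:
  w=back(T,k(*p),z); print(n,(M.T@(w[:2]-[.524,.259])).round(4)*1e3)
go([.638,.263,.25],91.6)
"
```

```text
mat frontL [-80.9 -17.3]
mat frontR [-81.4 -91.3]
mat backL [ -7.6 -17.3]
foot frontL [-64.2 -29.9]
foot frontR [-64.1 -81.6]
top backL [-20.9 -30.1]
top frontL [-39.7 -30.9]
cover edge L [ 38.2 120.8]
cover edge R [  38.  -123.1]
t 21.125 cm [-24.69  27.49   0.08] dr [ 0.03 -0.01  0.05]
```

Call:
step_arm:
  increments:
    - {"delta_pos": [-3,5,0],"dr": [0,0,0],"fingers": -0.3}
    - {"delta_pos": [-6.5,9.5,0],"dr": [0,0,0],"fingers": -0.3}
    - {"delta_pos": [-10,14,0],"dr": [0,0,0],"fingers": -0.3}
    - {"delta_pos": [-13.5,18.5,0],"dr": [0,0,0],"fingers": -0.3}
    - {"delta_pos": [-17,23,0],"dr": [0,0,0],"fingers": -0.3}

```text
time: 21.75
tool_pos: [0.5627, 0.2187, 0.2506]
tool_rot: [3.141, -0.0, -3.11]
contact_force: [0.5, -0.6, 2.0]
opening: 0.0594
grip_force: 0.0
```

Call:
step_arm:
  increments:
    - {"delta_pos": [-3,2,0],"dr": [0,0,0],"fingers": -0.3}
    - {"delta_pos": [-6,4,0],"dr": [0,0,0],"fingers": -0.3}
    - {"delta_pos": [-7.7,4.5,0],"dr": [0,0,0],"fingers": -0.3}
    - {"delta_pos": [-7.7,4.5,0],"dr": [0,0,0],"fingers": -0.3}
    - {"delta_pos": [-7.7,4.5,0],"dr": [0,0,0],"fingers": -0.3}

```text
time: 22.38
tool_pos: [0.6373, 0.2631, 0.2505]
tool_rot: [-3.141, -0.001, -3.112]
contact_force: [-0.0, 0.2, 0.4]
opening: 0.0599
grip_force: 0.0
```

```bash
python3 -c "
from h import *
for i in range(5): snap('w10'); s=robot.observe(); 
print(s['time'],s['tool_pos'].round(4),s['opening'])
go([.6385,.2632,.106],91.6)
"
```

```text
22.625 [0.638  0.262  0.2513] 0.0593680488898563
t 22.625 cm [-0.04  0.11 14.53] dr [0.01 0.03 0.01]
```

Call:
step_arm:
  increments:
    - {"delta_pos": [0,0.1,4],"dr": [0,0,0],"fingers": -0.3}
    - {"delta_pos": [0,0.1,8],"dr": [0,0,0],"fingers": -0.3}
    - {"delta_pos": [0,0.1,12],"dr": [0,0,0],"fingers": -0.3}
    - {"delta_pos": [0,0.1,14.5],"dr": [0,0,0],"fingers": -0.3}
    - {"delta_pos": [0,0.1,14.5],"dr": [0,0,0],"fingers": -0.3}
  newtons: 20

```text
time: 23.25
tool_pos: [0.637, 0.2626, 0.1037]
tool_rot: [-3.141, -0.004, -3.114]
contact_force: [0.6, 0.4, -0.4]
opening: 0.0597
grip_force: 0.0
```

Call:
step_arm:
  increments:
    - {"delta_pos": [0,0,0],"dr": [0,0,0],"fingers": 1}
    - {"delta_pos": [0,0,0],"dr": [0,0,0],"fingers": 1}
    - {"delta_pos": [0,0,0],"dr": [0,0,0],"fingers": 1}
    - {"delta_pos": [0,0,0],"dr": [0,0,0],"fingers": 1}
    - {"delta_pos": [0,0,0],"dr": [0,0,0],"fingers": 1}

```text
time: 23.88
tool_pos: [0.6385, 0.2631, 0.1062]
tool_rot: [3.141, 0.001, -3.113]
contact_force: [-0.4, -0.0, 3.1]
opening: 0.0216
grip_force: 20.0
```

```bash
python3 -c "
from h import *
for i in range(3): snap('w11'); s=robot.observe(); 
print(s['time'],s['tool_pos'].round(4),s['opening'],s['contact_force'].round(1))
p=s['tool_pos']; x0=.5255; X=p[0]-x0; Z=p[2]+.0088; r=np.hypot(X,Z); a=np.arctan2(Z,-X); print(r,np.degrees(a))
prev=np.zeros(2); base=None
for i,th in enumerate([130,124,117,110,103,96,89,82,75,68,61,55,49,44,39.5]):
  t=np.radians(th); d=np.array([100*r*(np.cos(t)-np.cos(a)),-100*r*(np.sin(t)-np.sin(a))])
  print(th,(d-prev).round(1)); prev=d if i%5==4 else prev
"
```

```text
24.025 [0.6385 0.2632 0.1061] 0.02150004519302881 [-1.  -1.2  2.4]
0.1611956638735978 134.52589877347825
130 [ 0.9 -0.9]
124 [ 2.3 -1.9]
117 [ 4.  -2.9]
110 [ 5.8 -3.7]
103 [ 7.7 -4.2]
96 [ 1.9 -0.3]
89 [ 3.9 -0.4]
82 [ 5.9 -0.3]
75 [7.8 0.1]
68 [9.7 0.8]
61 [1.8 0.8]
55 [3.2 1.7]
49 [4.5 2.8]
44 [5.6 3.7]
39.5 [6.4 4.7]
```

Call:
step_arm:
  increments:
    - {"delta_pos": [0.9,0,-0.9],"dr": [0,0,0],"fingers": 1}
    - {"delta_pos": [2.3,0,-1.9],"dr": [0,0,0],"fingers": 1}
    - {"delta_pos": [4,0,-2.9],"dr": [0,0,0],"fingers": 1}
    - {"delta_pos": [5.8,0,-3.7],"dr": [0,0,0],"fingers": 1}
    - {"delta_pos": [7.7,0,-4.2],"dr": [0,0,0],"fingers": 1}

```text
time: 24.65
tool_pos: [0.5607, 0.2609, 0.1477]
tool_rot: [-3.142, 0.001, -3.113]
contact_force: [5.5, 0.7, -7.7]
opening: 0.0217
grip_force: 20.0
```

Call:
step_arm:
  increments:
    - {"delta_pos": [1.9,0,-0.3],"dr": [0,0,0],"fingers": 1}
    - {"delta_pos": [3.9,0,-0.4],"dr": [0,0,0],"fingers": 1}
    - {"delta_pos": [5.9,0,-0.3],"dr": [0,0,0],"fingers": 1}
    - {"delta_pos": [7.8,0,0.1],"dr": [0,0,0],"fingers": 1}
    - {"delta_pos": [9.7,0,0.8],"dr": [0,0,0],"fingers": 1}

```text
time: 25.28
tool_pos: [0.4653, 0.2581, 0.1415]
tool_rot: [3.141, 0.005, -3.113]
contact_force: [5.1, -0.9, 2.2]
opening: 0.0215
grip_force: 20.0
```

Call:
step_arm:
  increments:
    - {"delta_pos": [1.8,0,0.8],"dr": [0,0,0],"fingers": 1}
    - {"delta_pos": [3.2,0,1.7],"dr": [0,0,0],"fingers": 1}
    - {"delta_pos": [4.5,0,2.8],"dr": [0,0,0],"fingers": 1}
    - {"delta_pos": [5.6,0,3.7],"dr": [0,0,0],"fingers": 1}
    - {"delta_pos": [6.4,0,4.7],"dr": [0,0,0],"fingers": 1}

```text
time: 25.9
tool_pos: [0.401, 0.2563, 0.094]
tool_rot: [3.141, 0.004, -3.113]
contact_force: [7.4, -9.4, 28.4]
opening: 0.0218
grip_force: 20.0
```

```bash
python3 -c "
from h import *
for i in range(4):
  snap('w12'); s=robot.observe(); p=s['tool_pos']; X=p[0]-.5255; Z=p[2]+.0088
  print(s['time'],p.round(4),s['opening'],s['contact_force'].round(1),np.hypot(X,Z),np.degrees(np.arctan2(Z,-X)))
"
```

```text
25.95 [0.4007 0.2563 0.0936] 0.02211056722860537 [ 3.  -3.   4.6] 0.16143216991095927 39.38099952958002
26.0 [0.4007 0.2563 0.0936] 0.021876788902369368 [ 3.  -3.   5.9] 0.16142316957915762 39.374616971578206
26.05 [0.4007 0.2563 0.0936] 0.021914367425941255 [ 1.2 -2.   6.3] 0.16142705190506618 39.365864724104654
26.1 [0.4007 0.2563 0.0936] 0.022011328014338638 [ 1.5 -3.   6.4] 0.16143868931324196 39.36543787162443
```

Call:
step_arm:
  increments:
    - {"delta_pos": [0.15,0,0.2],"dr": [0,0,0],"fingers": 1}
    - {"delta_pos": [0.25,0,0.35],"dr": [0,0,0],"fingers": 1}
    - {"delta_pos": [0.25,0,0.35],"dr": [0,0,0],"fingers": 1}
    - {"delta_pos": [0.25,0,0.35],"dr": [0,0,0],"fingers": 1}
    - {"delta_pos": [0.25,0,0.35],"dr": [0,0,0],"fingers": 1}

```text
time: 26.72
tool_pos: [0.4007, 0.2563, 0.0927]
tool_rot: [3.141, 0.008, -3.113]
contact_force: [1.9, -7.5, 26.6]
opening: 0.0217
grip_force: 20.0
```

```bash
python3 -c "
from h import *
for i in range(2):
  snap('w12'); s=robot.observe(); p=s['tool_pos']; X=p[0]-.5255; Z=p[2]+.0088
  print(s['time'],p.round(4),s['opening'],s['contact_force'].round(1),np.hypot(X,Z),np.degrees(np.arctan2(Z,-X)))
"
```

```text
26.775 [0.4007 0.2563 0.0927] 0.021799069145045664 [ 2.2 -7.7 25.3] 0.16085004543400305 39.12649538375222
26.825 [0.4007 0.2563 0.0927] 0.021805368243920542 [ 1.7 -7.3 27.9] 0.16085523696330417 39.109898187583305
```

Firm stop: shut. Relax the push, open, then leave.

Call:
step_arm:
  increments:
    - {"delta_pos": [-0.05,0,-0.25],"dr": [0,0,0],"fingers": 1}
    - {"delta_pos": [-0.05,0,-0.25],"dr": [0,0,0],"fingers": -0.4}
    - {"delta_pos": [-0.05,0,-0.25],"dr": [0,0,0],"fingers": -0.4}
    - {"delta_pos": [-0.05,0,-0.25],"dr": [0,0,0],"fingers": -0.4}
    - {"delta_pos": [-0.05,0,-0.25],"dr": [0,0,0],"fingers": -0.4}

```text
time: 27.45
tool_pos: [0.3981, 0.2564, 0.0916]
tool_rot: [-3.142, -0.001, -3.113]
contact_force: [-0.5, -0.1, -0.2]
opening: 0.0572
grip_force: 0.0
```

Call:
step_arm:
  increments:
    - {"delta_pos": [0,0,-3],"dr": [0,0,0],"fingers": -0.4}
    - {"delta_pos": [0,0,-7],"dr": [0,0,0],"fingers": -0.4}
    - {"delta_pos": [0,0,-12],"dr": [0,0,0],"fingers": -0.4}
    - {"delta_pos": [0,0,-17],"dr": [0,0,0],"fingers": -0.4}
    - {"delta_pos": [0,0,-17],"dr": [0,0,0],"fingers": -0.4}

```text
time: 28.08
tool_pos: [0.4, 0.2572, 0.2654]
tool_rot: [3.138, 0.007, -3.113]
contact_force: [-0.5, 0.2, -1.6]
opening: 0.064
grip_force: 0.0
```

Call:
step_arm:
  increments:
    - {"delta_pos": [0,-5,0],"dr": [0,0,0],"fingers": -0.4}
    - {"delta_pos": [0,-10,0],"dr": [0,0,0],"fingers": -0.4}
    - {"delta_pos": [0,-15,0],"dr": [0,0,0],"fingers": -0.4}
    - {"delta_pos": [0,-20,0],"dr": [0,0,0],"fingers": -0.4}
    - {"delta_pos": [0,-25,0],"dr": [0,0,0],"fingers": -0.4}

```text
time: 28.7
tool_pos: [0.4047, 0.0051, 0.2606]
tool_rot: [3.141, -0.002, -3.113]
contact_force: [1.3, 0.6, 0.1]
opening: 0.0645
grip_force: 0.0
```

```bash
python3 -c "
from h import *
for i in range(4): t=cv2.cvtColor(viewer.read_camera('top'),cv2.COLOR_RGB2BGR)
cv2.imwrite('pics/top4.png',t); s=robot.observe(); print(s['time'],s['tool_pos'],s['contact_force'])
T=viewer.camera_params('top'); v=(.525,.2590,.028)
def pull(r,t,th,y):
    x=-r*np.cos(th)+t*np.sin(th); z=10+r*np.sin(th)+t*np.cos(th); x,y,z=x/1e3,y/1e3,z/1e3
    return np.array([v[0]+np.cos(v[2])*x-np.sin(v[2])*y, v[1]+np.sin(v[2])*x+np.cos(v[2])*y, z])
for d in (40,43,46): print(d,[proj(pull(r,t,np.radians(d),0),T).round(1) for r,t in [(171,-6),(130,6)]])
for n in ('top0','top4'):
  g=cv2.imread(f'pics/{n}.png')[258:295,112:140].max(2); m=(g<65).astype(np.uint8)
  k,l,st,c=cv2.connectedComponentsWithStats(m)
  print(n,[(st[j]+[112,258,0,0,0]).tolist() for j in range(1,k) if st[j][4]>20])
"
```

```text
28.9 [0.40497911 0.00611043 0.26073525] [ 0.10267608 -0.08317495 -0.94230503]
40 [array([126.2, 285.5]), array([128.5, 266.9])]
43 [array([124.9, 283.4]), array([127.7, 265.1])]
46 [array([123.7, 281.1]), array([126.8, 263. ])]
top0 [[119, 266, 14, 16, 164]]
top4 [[121, 270, 13, 16, 145]]
```

```bash
python3 -c "
from cell import robot
print(robot.hand_in())"
```

```text
the job is handed in; nothing more can be done
None
```

The job is handed in at about 29 s: the bracket stands on its foot within about 2 mm of the mat's centre, foot to the front, and the cover is rolled down to its stop on the sill; the pack was still in place and no other desk item was touched as far as I could tell, and no verdict was shown.

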